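# Close the printer's colour box

### The job

Printing is over for the day, so close up the colour box. First slide the red colour pad that sticks out of its open front all the way back in until it meets the back wall (pressing on its top and dragging works well), then pick up the loose cover by its handle, set it down on the box so that both brass pins come up through its holes and it lies flat, keeping hold of it until it is down on the pins, and let go. Leave the two printing blocks and the jar where they stand.

Things in the scene. Friction and masses are not known exactly. Their poses are not given: they have to be found in the camera images.
- box: The colour box, waxed wood painted grey-green, fixed. Origin on the table under the middle of its walled part, z up; own +x points out of the open front. Base board 12 mm thick, x = -75 to +150 mm, 142 mm wide (bare apron beyond x = +75 mm). Side walls x = -75 to +75 mm, 12 mm thick, with a 118 mm wide channel between, open above. Back wall x = -75 to -63 mm. All walls rise to 50 mm above the table.
- box_seat (a point): Point midway between the feet of the box's two brass pins, level with the wall tops (50 mm above the table), axes as the box's. The centre of the cover's underside belongs here. The pins stand on the side walls at own y = +65 and -65 mm, x = 0: 8 mm in diameter, 14 mm tall, the top 5 mm tapering to a 3 mm tip.
- pad_top (a point): Top centre of the colour pad: loose board, dark red grippy felt top, 130 mm (along the channel) x 112 x 16 mm, 0.2 to 0.4 kg, lying on the box's base board (top 28 mm above the table). It starts 35 to 65 mm out along the box's +x; home, against the back wall, this point is at box x = +2 mm. It slides easily: closed fingers pressing on it with about 10 N drag it along.
- cover_grip (a point): Centre of the handle of the cover, a loose pale ply plate 160 (x) x 156 (y) x 8 mm, 0.2 to 0.3 kg, flat on the table. Handle: dark blue block along y, 90 mm long, 20 mm thick (x), from 8 to 52 mm above the plate's underside; this point is 30 mm above the underside, mid-plate. Two 14 mm holes at y = +65 and -65 mm, x = 0, take the pins. Fits either way round (half a turn).
- block_a: Bystander: printing block of dark wood, 95 x 75 mm, 68 mm tall with its grip. Origin at the centre of its underside.
- block_b: Bystander: printing block of medium-brown wood, 75 x 75 mm, 68 mm tall with its grip. Origin at the centre of its underside.
- jar: Bystander: upright dark red jar with white cap, 68 mm in diameter, 95 mm tall. Origin at the centre of its underside.
There are look-alikes about, which are no part of the job. Leave any pink or purple look-alike of the part that bears cover_grip alone. What is shaped like the part that bears pad_top but purple is not meant.

How it is judged:
By the outcome, as a careful person would: the job done as asked, in the order asked, and still so for the second after the job is handed in, with the robot touching nothing.
It also fails if it takes over 58 s, if anything falls off the work surface, if the arm or the gripper's body presses on something with over 40 N, if the wrist force passes 120 N, or if a joint passes its speed limit or range.

### The arm

A 6-joint arm with a two-finger parallel gripper is mounted at the origin on the work surface. World frame = base frame: x ahead of the robot, y to its left, z up, the work surface at z = 0. Lengths are in m, angles in rad, forces in N, time in s.
With the tool pointing down it reaches from about 0.35 to 0.975 m from the base axis. Payload 4.9 kg.
Tool frame: the origin (TCP) lies between the finger pads; the fingertips stand 14 mm ahead of it and the grasp point (between the pads) lies 5 mm behind it (manip.tcp_to_tips is the distance from the TCP to the fingertips, in m); z points along the fingers, y is the line along which they close (so a half turn about z gives the same grasp; the last joint's range is limited). The gripper opens to 85 mm and grips with 20 to 120 N. Pads are 22 mm wide; open, the fingers measure 114 mm over their backs; the gripper's body (76 mm by 85 mm) begins 54 mm behind the grasp point. The pads swing forward as they close: fully open they stand 13 mm farther back than shut.
Start: joints at [-1.45, 0.053, 1.613, -0, 1.476, -0.119], TCP at [0.148, -0.607, 0.245] pointing down, gripper open.
Joint ranges: [-3.01, 3.01], [-1.01, 2.22], [0.06, 2.58], [-1.02, 4.17], [0.09, 2.62], [-3.14, 3.14]. Speed limits (rad/s): [2.57, 2.57, 3.14, 3.14, 3.14, 3.14].

### API

Orientations are given as a unit quaternion [w, x, y, z].
In Python, from plant import manip gives the robot as it stands.
- The arm moves only by the tool servo_tool, never from a script. Its argument "moves" is a list that holds one entry, the list of rows, each a list of 7 numbers: the shift along the tool's x, y, z in mm, then the turn, a rotation vector about the tool's x, y, z in degrees, then the finger opening in mm, from 0 to 85.4. In form: [[[x, y, z, ax, ay, az, fingers], ...]]. A call has 1 to 12 rows; each row shifts and turns the commanded pose from where the row before left it, along the tool's axes as they then stand; what a row does not reach is not made up. A row lasts 1/8 s, in which the tool goes at most 62.5 mm and 10.7 degrees, less where a joint would pass 70% of its speed; a pose out of reach is approached as far as the arm can. A call with a gripper value outside its range is refused whole. The fingers move at their own pace and stop on an object; the grip force is fixed at half the most. Time passes only in rows, so rows that do not move let the fingers close. It gives the time, the measured TCP pose, the force, the opening and the grip force at its end, in the units of the state.
- manip.state(): the state, without advancing time (a new reading comes with each control period).
- manip.grab_frame(name): name is "scene" or "side" or "wrist"; returns a dict with "image" (384x512x3 uint8, blue, green, red), "mtx" (3x3 intrinsics, pixels), "eye" and "rotation" of the camera in the world. Camera axes: x right, y down, z forward; pixel columns grow to the right and rows downward; lengths in m; the calibration is good to about 2 mm. A picture is of the moment at which its call begins. There is no depth.
- manip.job_done(): hands the job in; it is judged then, once.
The state is a dict: "time": time; "joint_pos": joint angles; "joint_vel": joint speeds; "joint_efforts": joint torques, N m; "tool_pos": TCP position; "tool_rot": TCP orientation; "contact_force": force on the tool from outside, world axes, zero at the start; "ft_torque": the same for the moment, N m; "gripper_width": opening from 0.0 (shut) to 1.0 (fully open); "grasp_force": force on a finger pad.
Only numpy, scipy, OpenCV 4.12 (cv2) and the standard library are available. Lean on these libraries where they do the work, as an engineer would, in place of code of your own. Each camera call takes 0.05 s, during which the arm holds its last target. There are 200 camera calls.

## Working session

There is one attempt and no reset: what is moved stays moved. The work goes in short steps, Python scripts to look and compute and a tool call to move; the robot and the scene stay as the last step left them, time stands still between calls to the robot, and variables do not carry over. Pictures are saved under pics/ and viewed, at most 10 in all, crops included, and the job is handed in when it is done.

Besides the shell and the picture viewer there is one more tool, called after "Request:" by a JSON object that holds its "op" and its "data", one argument or row to a line. servo_tool: Moves the arm, as the interface text tells. Its arguments: {"type":"object","properties":{"moves":{"type":"array"}},"required":["moves"]}

```bash
mkdir -p pics; cat > h.py <<'E'
import numpy as np,cv2
from plant import manip
def ray(f,u,v,z):
    d=np.array(f["rotation"])@np.linalg.inv(np.array(f["mtx"]))@np.array([u,v,1.])
    e=np.array(f["eye"]);return e+d*(z-e[2])/d[2]
E
python3 - <<'E'
from h import *
import pickle
fs={n:manip.grab_frame(n) for n in("scene","side")}
pickle.dump(fs,open("f0.pkl","wb"))
for n in fs:print(n,np.round(fs[n]["eye"],3));cv2.imwrite(f"pics/{n}0.png",cv2.resize(fs[n]["image"],(800,600)))
print(manip.state())
E
```

```text
scene [ 1.457 -0.159  1.164]
side [-0.147  0.711  0.938]
{'time': 0.1, 'joint_pos': array([-1.44998778e+00,  5.33097307e-02,  1.61413441e+00, -2.01077106e-05,
        1.47603023e+00, -1.18970670e-01]), 'joint_vel': array([-0.00074484, -0.00074037, -0.00341968, -0.00126134, -0.00083588,
       -0.00083249]), 'joint_efforts': array([ 3.57088447e-04, -3.94901562e+01, -3.71364212e+01, -1.29063028e-04,
        3.90363872e-03,  5.31376074e-06]), 'tool_pos': array([ 0.14837796, -0.60657913,  0.24418755]), 'tool_rot': array([-9.40849727e-04,  9.92821291e-01,  1.19603508e-01, -1.08724304e-05]), 'contact_force': array([-0.4797418 , -0.12269185, -0.22618386]), 'ft_torque': array([0.01154007, 0.06371146, 0.01821541]), 'grasp_force': 0.0, 'gripper_width': 1.0015606088818056}
```

View pics/scene0.png

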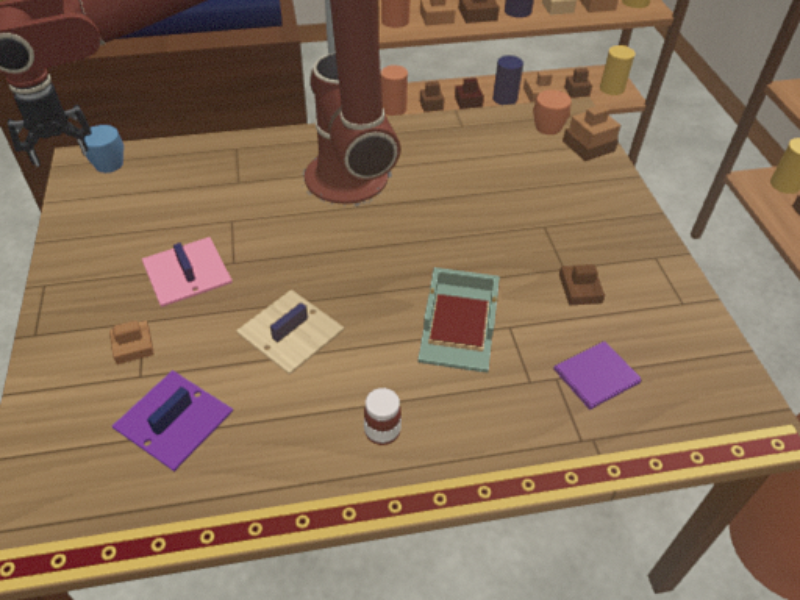

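View pics/side0.png

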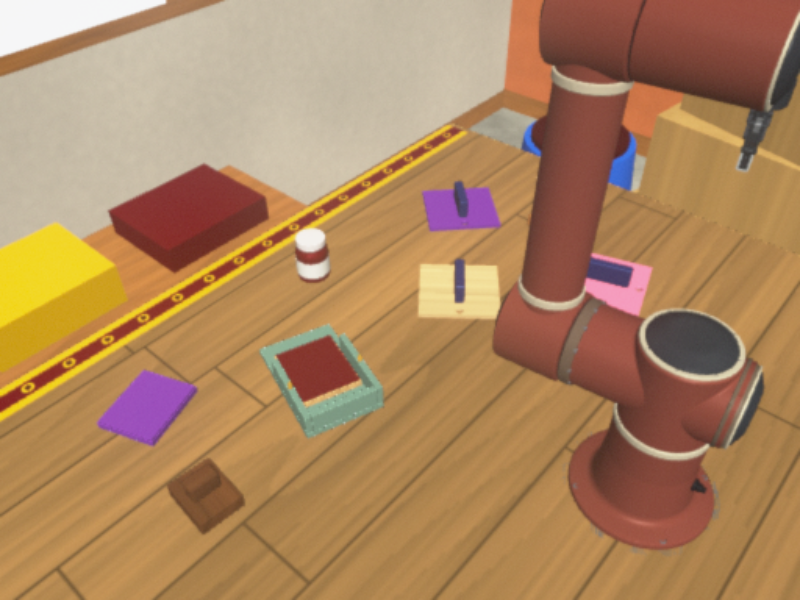

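The scene view (800x600) shows these candidates:
- **Cover:** pale ply plate at (290,330), pink at (187,270), purple at (172,420). I choose the pale one.
- **Pad:** dark red in the grey-green box at (460,320), purple board at (597,373), and a red box on the shelf at side-view (190,215). I choose the red one in the box.

Bystanders are at (130,340), (582,284) and the jar at (382,415).

```bash
cat > m.py <<'E'
from h import *
def comp(mask,roi):
    x0,y0,x1,y1=roi;m=np.zeros_like(mask);m[y0:y1,x0:x1]=mask[y0:y1,x0:x1]
    n,l,s,c=cv2.connectedComponentsWithStats(m);i=1+np.argmax(s[1:,4]);return (l==i).astype(np.uint8)
def rect(f,m,z):
    c=max(cv2.findContours(m,cv2.RETR_EXTERNAL,cv2.CHAIN_APPROX_NONE)[0],key=cv2.contourArea)
    P=np.array([ray(f,u,v,z)[:2]*1000 for u,v in cv2.convexHull(c)[:,0]],np.float32)
    r=cv2.minAreaRect(P);return r,P
E
python3 - <<'E'
from m import *
import pickle
fs=pickle.load(open("f0.pkl","rb"))
roi={"scene":((255,160,340,250),(145,175,228,245)),"side":((160,200,250,285),(260,160,325,210))}
for n,f in fs.items():
    h=cv2.cvtColor(f["image"],cv2.COLOR_BGR2HSV)
    g=cv2.inRange(h,(55,25,40),(95,255,255));r=cv2.inRange(h,(0,150,30),(8,255,170))|cv2.inRange(h,(172,150,30),(180,255,170))
    b=cv2.inRange(h,(110,70,10),(135,255,140))
    p=cv2.inRange(h,(12,40,175),(30,130,255))
    for nm,k,ro,z in(("box",g,0,.0),("box50",g,0,.05),("pad",r,0,.028),("handle",b,1,.052),("plate",p,1,.008)):
        m=comp(k,roi[n][ro]);q,P=rect(f,m,z);print(n,nm,m.sum(),np.round(q[0]),np.round(q[1]),round(q[2],1))
f=fs["scene"]
cv2.imwrite("pics/crop.png",cv2.resize(f["image"][170:245,140:330],None,fx=4,fy=4,interpolation=2))
E
```

```text
Traceback (most recent call last):
  File "m.py", line 7, in rect
    P=np.array([ray(f,u,v,z)[:2]*1000 for u,v in cv2.convexHull(c)[:,0]],np.float32)
                ~~~^^^^^^^^^
  File "h.py", line 4, in ray
    d=np.array(f["rotation"])@np.linalg.inv(np.array(f["mtx"]))@np.array([u,v,1.])
      ~~~~~~~~~~~~~~~~~~~~~~~^~~~~~~~~~~~~~~~~~~~~~~~~~~~~~~~~~
ValueError: matmul: Input operand 1 has a mismatch in its core dimension 0, with gufunc signature (n?,k),(k,m?)->(n?,m?) (size 3 is different from 4)
```

```bash
cat > h.py <<'E'
import numpy as np,cv2
from scipy.spatial.transform import Rotation as R
from plant import manip
def ray(f,u,v,z):
    q=np.array(f["rotation"]);d=R.from_quat(q,scalar_first=True).apply(np.linalg.inv(np.array(f["mtx"]))@np.array([u,v,1.]))
    e=np.array(f["eye"]);return e+d*(z-e[2])/d[2]
E
cat > run.py <<'E'
from m import *
import pickle
fs=pickle.load(open("f0.pkl","rb"))
roi={"scene":((255,160,340,250),(145,175,228,245)),"side":((160,200,250,285),(260,160,325,210))}
for n,f in fs.items():
    h=cv2.cvtColor(f["image"],cv2.COLOR_BGR2HSV)
    g=cv2.inRange(h,(55,25,40),(95,255,255));r=cv2.inRange(h,(0,150,30),(8,255,170))|cv2.inRange(h,(172,150,30),(180,255,170))
    b=cv2.inRange(h,(110,70,10),(135,255,140))
    p=cv2.inRange(h,(12,40,175),(30,130,255))
    for nm,k,ro,z in(("box",g,0,.0),("box50",g,0,.05),("pad",r,0,.028),("handle",b,1,.052),("plate",p,1,.008)):
        m=comp(k,roi[n][ro]);q,P=rect(f,m,z);print(n,nm,m.sum(),np.round(q[0]),np.round(q[1]),round(q[2],1))
f=fs["scene"]
cv2.imwrite("pics/crop.png",cv2.resize(f["image"][170:245,140:330],None,fx=4,fy=4,interpolation=2))
E
python3 run.py
```

```text
scene box 1132 [509. 173.] [145. 268.] 69.6
scene box50 1132 [550. 159.] [139. 257.] 69.6
scene pad 612 [540. 162.] [102. 119.] 69.8
scene handle 71 [ 493. -185.] [14. 81.] 37.8
scene plate 1492 [ 489. -185.] [161. 157.] 38.0
side box 1642 [532. 154.] [156. 230.] 69.8
side box50 1642 [496. 184.] [148. 218.] 69.8
side pad 1203 [532. 165.] [104. 121.] 69.8
side handle 63 [ 485. -182.] [ 9. 74.] 37.6
side plate 1653 [ 483. -181.] [165. 170.] 39.1
```

View pics/crop.png

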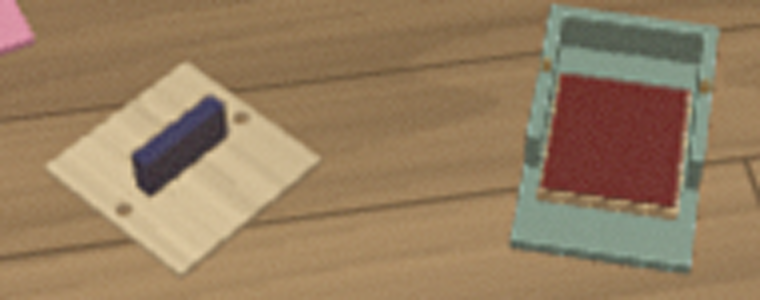

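The crop confirms the pale cover with its two holes at crop (240,117) and (122,208), and the red pad in the green box, with pins at crop (547,65) and (706,87). The box yaw is about -20.2°.

```bash
python3 - <<'E'
from m import *
import pickle
fs=pickle.load(open("f0.pkl","rb"));f=fs["scene"]
a=ray(f,276.75,186.25,.057);b=ray(f,316.5,191.75,.057);print(a,b,(a+b)/2,np.hypot(*(a-b)[:2]),np.degrees(np.arctan2(*(b-a)[1::-1])))
# base-board front corners at z=.012 and others, in box frame
h=cv2.cvtColor(f["image"],cv2.COLOR_BGR2HSV)
m=comp(cv2.inRange(h,(55,25,40),(95,255,255)),(255,160,340,250))
c=max(cv2.findContours(m,0,1)[0],key=cv2.contourArea)
print(cv2.approxPolyDP(cv2.convexHull(c),2.5,True)[:,0])
t=np.radians(-20.2);ex=np.array([np.cos(t),np.sin(t)]);ey=np.array([-ex[1],ex[0]])
for u,v,z in[((140+512/4),170+240/4,.012),(140+690/4,170+262/4,.012),(140+552/4,170+4/4,.05),(140+718/4,170+25/4,.05)]:
    p=ray(f,u,v,z)[:2];print(p,p@ex,p@ey)
s=manip.state();print(R.from_quat(s["tool_rot"],scalar_first=True).as_matrix().round(3))
w=manip.grab_frame("wrist");T=R.from_quat(s["tool_rot"],scalar_first=True)
print("cam in tool",T.inv().apply(np.array(w["eye"])-s["tool_pos"]),(T.inv()*R.from_quat(w["rotation"],scalar_first=True)).as_matrix().round(2),w["mtx"])
E
```

```text
[0.47947227 0.11859105 0.057     ] [0.52459974 0.23996764 0.057     ] [0.50203601 0.17927935 0.057     ] 0.12949426456444987 69.60500646114086
[[318 177]
 [311 236]
 [268 230]
 [278 171]]
[0.61613322 0.06290122] 0.5565170477104194 0.2717820496690309
[0.66033809 0.19450122] 0.5525617673118447 0.4105515884904194
[0.40575245 0.13960479] 0.3325905613341987 0.2711237149346527
[0.45309416 0.27135782] 0.3315263450886955 0.41112001510436424
[[ 0.971  0.237 -0.   ]
 [ 0.237 -0.971  0.002]
 [ 0.    -0.002 -1.   ]]
cam in tool [ 0.07138602  0.00080084 -0.12805849] [[ 0.   -0.96 -0.28]
 [ 1.    0.   -0.  ]
 [ 0.   -0.28  0.96]] [[267.20340361   0.         256.61721968]
 [  0.         267.20340361 193.86182647]
 [  0.           0.           1.        ]]
```

Request:
{"op": "servo_tool", "data": {
  "moves": [
    [[35,-41,0,0,0,0,0],[35,-41,0,0,0,0,0],[35,-41,0,0,0,0,0],[35,-41,0,0,0,0,0],[35,-41,0,0,0,0,0],[35,-41,0,0,0,0,0],[35,-41,0,0,0,0,0],[35,-41,0,0,0,0,0],[35,-41,0,0,0,0,0],[35,-41,0,0,0,0,0],[35,-41,0,0,0,0,0],[35,-41,0,0,0,0,0]]
  ]
}}

```text
time: 1.65
tool_pos: [0.4399, -0.0276, 0.2452]
tool_rot: [0.0, 0.993, 0.12, 0.0]
contact_force: [0.8, -0.4, 0.4]
gripper_width: 0.001
grasp_force: 0.0
```

Request:
{"op": "servo_tool", "data": {
  "moves": [
    [[35,-41,0,0,0,0,0],[35,-41,0,0,0,0,0],[35,-41,0,0,0,0,0],[0,0,0,0,0,-9.3,0],[0,0,0,0,0,-9.3,0],[0,0,0,0,0,-9.3,0],[0,0,0,0,0,-9.3,0],[0,0,0,0,0,-9.3,0],[0,0,0,0,0,-9.6,0],[0,0,0,0,0,0,0]]
  ]
}}

```text
time: 2.9
tool_pos: [0.5122, 0.115, 0.245]
tool_rot: [-0.0, 0.821, 0.572, -0.0]
contact_force: [0.5, 0.0, -0.2]
gripper_width: 0.003
grasp_force: 0.0
```

```bash
cat > st.py <<'E'
from h import *
s=manip.state();M=R.from_quat(s["tool_rot"],scalar_first=True).as_matrix()
print(round(s["time"],2),s["tool_pos"].round(4),"yaw",np.degrees(np.arctan2(M[1,0],M[0,0])).round(1),"tilt",M[:2,2].round(4),s["contact_force"].round(1),s["gripper_width"].round(2))
E
python3 st.py; python3 -c '
from h import *
import pickle
f=manip.grab_frame("wrist");pickle.dump(f,open("w1.pkl","wb"));cv2.imwrite("pics/w1.png",f["image"])'
```

```text
Traceback (most recent call last):
  File "st.py", line 3, in <module>
    print(round(s["time"],2),s["tool_pos"].round(4),"yaw",np.degrees(np.arctan2(M[1,0],M[0,0])).round(1),"tilt",M[:2,2].round(4),s["contact_force"].round(1),s["gripper_width"].round(2))
                                                                                                                                                             ^^^^^^^^^^^^^^^^^^^^^^^^
AttributeError: 'float' object has no attribute 'round'
```

View pics/w1.png

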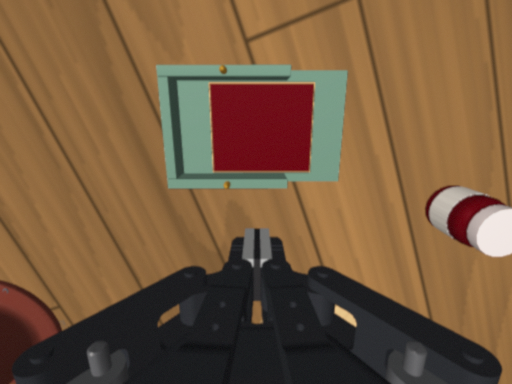

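The wrist view shows the box with brass pins at (223,69) and (227,185), and the pad's red top centred at (262,127).

```bash
sed -i 's/s\["gripper_width"\].round(2)/round(s["gripper_width"],3)/' st.py; python3 st.py; python3 - <<'E'
from m import *
import pickle
f=pickle.load(open("w1.pkl","rb"));h=cv2.cvtColor(f["image"],cv2.COLOR_BGR2HSV)
br=cv2.inRange(h,(10,150,60),(30,255,255));C=[]
for roi in((210,58,236,80),(214,178,240,196)):
    m=comp(br,roi);v,u=np.nonzero(m);print(len(u),u.mean(),v.mean());C.append(ray(f,u.mean(),v.mean(),.060))
a,b=C;print(a,b,(a+b)/2,np.hypot(*(a-b)[:2]),np.degrees(np.arctan2(*(a-b)[1::-1])))
r=cv2.inRange(h,(0,150,30),(8,255,200))|cv2.inRange(h,(172,150,30),(180,255,200))
q,P=rect(f,comp(r,(190,70,330,185)),.028);print(q)
g=comp(cv2.inRange(h,(55,25,40),(95,255,255)),(140,50,360,200));print(rect(f,g,.05)[0],rect(f,g,.012)[0])
E
```

```text
2.95 [0.5122 0.115  0.245 ] yaw 69.7 tilt [-0.0006 -0.    ] [-0.2  0.2  0.1] -0.002
34 222.41176470588235 68.91176470588235
29 226.17241379310346 185.24137931034483
[0.51894092 0.23906354 0.06      ] [0.47424038 0.11812809 0.06      ] [0.49659065 0.17859581 0.06      ] 0.12893224309301002 69.7145229289159
((536.5833740234375, 164.18948364257812), (104.87914276123047, 123.84659576416016), 69.7547836303711)
((525.9625854492188, 168.10398864746094), (139.27313232421875, 211.21241760253906), 69.76935577392578) ((524.662353515625, 166.54928588867188), (155.65838623046875, 236.06124877929688), 69.76934814453125)
```

Request:
{"op": "servo_tool", "data": {
  "moves": [
    [[27,3,0,0,0,0,0],[27,3,0,0,0,0,0],[0,0,50,0,0,0,0],[0,0,50,0,0,0,0],[0,0,50,0,0,0,0],[0,0,40,0,0,0,0],[0,0,8,0,0,0,0],[0,0,4,0,0,0,0],[0,0,0,0,0,0,0]]
  ]
}}

```text
time: 4.08
tool_pos: [0.538, 0.1639, 0.0452]
tool_rot: [0.001, 0.82, 0.572, 0.001]
contact_force: [0.0, 0.2, 0.2]
gripper_width: -0.001
grasp_force: 0.0
```

Request:
{"op": "servo_tool", "data": {
  "moves": [
    [[0,0,1,0,0,0,0],[0,0,0,0,0,0,0]]
  ]
}}

```text
time: 4.32
tool_pos: [0.5373, 0.1638, 0.0434]
tool_rot: [0.0, 0.82, 0.572, 0.001]
contact_force: [-0.3, 0.5, 0.6]
gripper_width: 0.002
grasp_force: 0.0
```

Request:
{"op": "servo_tool", "data": {
  "moves": [
    [[0,0,1,0,0,0,0],[0,0,1,0,0,0,0],[0,0,0,0,0,0,0]]
  ]
}}

```text
time: 4.7
tool_pos: [0.5375, 0.1638, 0.042]
tool_rot: [0.0, 0.82, 0.572, 0.001]
contact_force: [-2.0, 0.1, 7.8]
gripper_width: 0.002
grasp_force: 3.8
```

Request:
{"op": "servo_tool", "data": {
  "moves": [
    [[0,0,1,0,0,0,0],[0,0,0,0,0,0,0]]
  ]
}}

```text
time: 4.95
tool_pos: [0.5382, 0.1639, 0.042]
tool_rot: [0.001, 0.82, 0.572, 0.001]
contact_force: [-3.3, -0.6, 11.5]
gripper_width: 0.002
grasp_force: 5.6
```

Request:
{"op": "servo_tool", "data": {
  "moves": [
    [[0,-5,0,0,0,0,0],[0,-5,0,0,0,0,0],[0,-5,0,0,0,0,0],[0,-5,0,0,0,0,0],[0,-5,0,0,0,0,0],[0,-5,0,0,0,0,0],[0,-4,0,0,0,0,0],[0,0,0,0,0,0,0]]
  ]
}}

```text
time: 5.95
tool_pos: [0.5072, 0.1758, 0.0421]
tool_rot: [0.001, 0.82, 0.572, 0.003]
contact_force: [0.3, -0.1, 8.3]
gripper_width: -0.003
grasp_force: 4.0
```

Request:
{"op": "servo_tool", "data": {
  "moves": [
    [[0,-3,0,0,0,0,0],[0,-2,0,0,0,0,0],[0,-2,0,0,0,0,0],[0,-2,0,0,0,0,0],[0,0,0,0,0,0,0]]
  ]
}}

```text
time: 6.58
tool_pos: [0.499, 0.1788, 0.042]
tool_rot: [0.001, 0.82, 0.572, 0.003]
contact_force: [1.8, -0.4, 7.5]
gripper_width: 0.0
grasp_force: 3.7
```

Request:
{"op": "servo_tool", "data": {
  "moves": [
    [[0,-2,0.5,0,0,0,0],[0,-2,0,0,0,0,0],[0,0,0,0,0,0,0]]
  ]
}}

```text
time: 6.95
tool_pos: [0.4966, 0.1799, 0.042]
tool_rot: [0.003, 0.82, 0.572, 0.004]
contact_force: [5.1, -2.1, 6.7]
gripper_width: -0.003
grasp_force: 3.2
```

Request:
{"op": "servo_tool", "data": {
  "moves": [
    [[0,-2,0.5,0,0,0,0],[0,-2,0,0,0,0,0],[0,0,0,0,0,0,0]]
  ]
}}

```text
time: 7.32
tool_pos: [0.4935, 0.1813, 0.042]
tool_rot: [0.003, 0.82, 0.572, 0.005]
contact_force: [4.3, -1.6, 6.9]
gripper_width: -0.002
grasp_force: 3.6
```

Request:
{"op": "servo_tool", "data": {
  "moves": [
    [[0,0,-10,0,0,0,0],[0,0,-45,0,0,0,0],[-20,0,-50,0,0,0,85],[-20,0,-50,0,0,0,85],[-20,0,-45,0,0,0,85],[0,0,0,0,0,0,85]]
  ]
}}

```text
time: 8.07
tool_pos: [0.4696, 0.1244, 0.2433]
tool_rot: [0.002, 0.82, 0.572, 0.004]
contact_force: [0.4, 0.2, -1.2]
gripper_width: 0.847
grasp_force: 0.0
```

```bash
python3 st.py; python3 - <<'E'
from m import *
import pickle
f=manip.grab_frame("wrist");cv2.imwrite("pics/w2.png",f["image"]);h=cv2.cvtColor(f["image"],cv2.COLOR_BGR2HSV)
r=cv2.inRange(h,(0,150,30),(8,255,200))|cv2.inRange(h,(172,150,30),(180,255,200))
q,P=rect(f,comp(r,(130,40,400,260)),.028);print(q)
E
```

```text
8.07 [0.4696 0.1244 0.2433] yaw 69.8 tilt [0.0083 0.001 ] [ 0.4  0.2 -1.2] 0.847
((498.72515869140625, 179.3087921142578), (105.80046844482422, 124.11186218261719), 69.71788024902344)
```

View pics/w2.png

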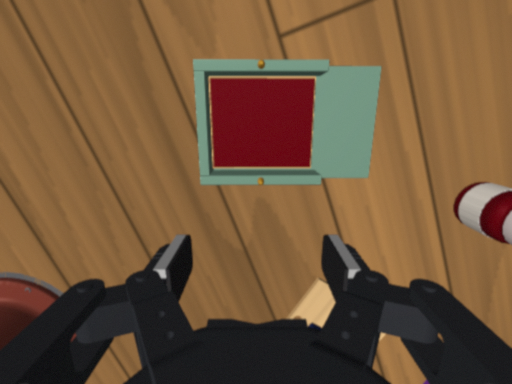

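The view shows the pad home against the back wall, with red centred at (262,122) and pins at (261,64) and (260,181). Next I take a second pin reading and move to the cover.

```bash
python3 - <<'E'
from m import *
f=manip.grab_frame("wrist");h=cv2.cvtColor(f["image"],cv2.COLOR_BGR2HSV)
br=cv2.inRange(h,(10,150,60),(30,255,255));C=[]
for roi in((250,54,274,74),(250,173,272,190)):
    m=comp(br,roi);v,u=np.nonzero(m);print(len(u),u.mean(),v.mean());C.append(ray(f,u.mean(),v.mean(),.060))
a,b=C;print(a,b,(a+b)/2,np.hypot(*(a-b)[:2]),np.degrees(np.arctan2(*(a-b)[1::-1])))
E
```

```text
31 262.83870967741933 62.61290322580645
31 261.93548387096774 181.6451612903226
[0.51841757 0.23909498 0.06      ] [0.47379578 0.11834041 0.06      ] [0.49610668 0.17871769 0.06      ] 0.12873527301918314 69.71948405018506
```

Request:
{"op": "servo_tool", "data": {
  "moves": [
    [[-44,23.6,0,0,0,0,85],[-44,23.6,0,0,0,0,85],[-44,23.6,0,0,0,0,85],[-44,23.6,0,0,0,0,85],[-44,23.6,0,0,0,0,85],[-44,23.6,0,0,0,0,85],[-44,23.6,0,0,0,0,85]]
  ]
}}

```text
time: 9.05
tool_pos: [0.5162, -0.2217, 0.2353]
tool_rot: [-0.002, 0.82, 0.573, -0.001]
contact_force: [0.6, 0.1, 0.3]
gripper_width: 1.003
grasp_force: 0.0
```

Request:
{"op": "servo_tool", "data": {
  "moves": [
    [[0,0,0,0,0,-9.7,85],[0,0,0,0,0,-9.7,85],[0,0,0,0,0,-9.7,85],[0,0,0,0,0,-9.7,85],[0,0,0,0,0,-9.7,85],[0,0,0,0,0,-9.7,85],[0,0,0,0,0,0,85]]
  ]
}}

```text
time: 9.93
tool_pos: [0.5162, -0.2202, 0.2356]
tool_rot: [-0.002, 0.439, 0.899, 0.0]
contact_force: [-0.4, 0.3, -0.3]
gripper_width: 0.998
grasp_force: 0.0
```

```bash
python3 st.py; python3 - <<'E'
from m import *
import pickle
f=manip.grab_frame("wrist");pickle.dump(f,open("w3.pkl","wb"));cv2.imwrite("pics/w3.png",f["image"]);h=cv2.cvtColor(f["image"],cv2.COLOR_BGR2HSV)
p=cv2.inRange(h,(12,30,165),(30,130,255));b=cv2.inRange(h,(108,70,10),(135,255,200))
m=comp(p,(60,0,480,300));q,P=rect(f,m,.008);print(m.sum(),q)
m=comp(b,(60,0,480,300));q,P=rect(f,m,.052);print(m.sum(),q)
E
```

```text
9.93 [ 0.5162 -0.2202  0.2356] yaw 128.0 tilt [-0.004   0.0026] [-0.4  0.3 -0.3] 0.998
13281 ((488.3680725097656, -185.167724609375), (160.21322631835938, 155.58335876464844), 38.40575408935547)
1146 ((487.4155578613281, -184.37771606445312), (16.88097381591797, 84.50059509277344), 38.43398666381836)
```

View pics/w3.png

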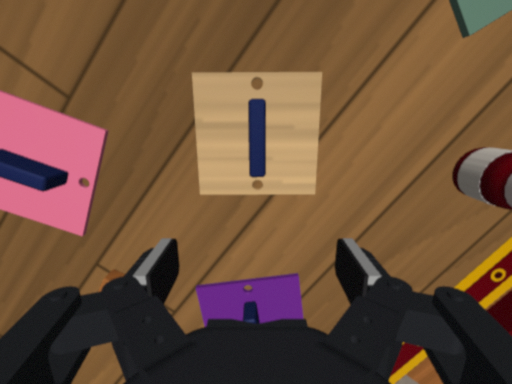

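The wrist view shows the pale cover centred at (257,134), with its holes at (257,83) and (257,184) and the handle upright between them. Its centre is (0.488,-0.185).

Request:
{"op": "servo_tool", "data": {
  "moves": [
    [[45,0,0,0,0,-0.4,85],[0,0,50,0,0,0,85],[0,0,50,0,0,0,85],[0,0,45,0,0,0,85],[0,0,25,0,0,0,85],[0,0,20,0,0,0,85],[0,0,0,0,0,0,85]]
  ]
}}

```text
time: 10.85
tool_pos: [0.4873, -0.1845, 0.0457]
tool_rot: [-0.003, 0.436, 0.9, 0.0]
contact_force: [-0.3, 0.8, 0.4]
gripper_width: 0.996
grasp_force: 0.0
```

```bash
python3 st.py
```

```text
10.85 [ 0.4873 -0.1845  0.0457] yaw 128.3 tilt [-0.005   0.0029] [-0.3  0.8  0.4] 0.996
```

Request:
{"op": "servo_tool", "data": {
  "moves": [
    [[0,0,9,0,-0.3,0,85],[0,0,8,0,0,0,50],[0,0,0,0,0,0,30],[0,0,0,0,0,0,20],[0,0,0,0,0,0,10],[0,0,0,0,0,0,0],[0,0,0,0,0,0,0],[0,0,0,0,0,0,0]]
  ]
}}

```text
time: 11.85
tool_pos: [0.4897, -0.1861, 0.0319]
tool_rot: [0.003, 0.435, 0.9, -0.001]
contact_force: [-0.4, -0.4, 3.8]
gripper_width: 0.224
grasp_force: 59.8
```

```bash
python3 st.py
```

```text
11.85 [ 0.4897 -0.1861  0.0319] yaw 128.4 tilt [ 0.0042 -0.0047] [-0.4 -0.4  3.8] 0.224
```

Request:
{"op": "servo_tool", "data": {
  "moves": [
    [[0,0,-10,0,0,0,0],[0,0,-20,0,0,0,0],[0,0,-40,0,0,0,0],[0,0,-40,0,0,0,0],[0,0,-35,0,0,0,0],[0,0,-15,0,0,0,0],[0,0,0,0,0,0,0]]
  ]
}}

```text
time: 12.72
tool_pos: [0.4889, -0.1852, 0.1916]
tool_rot: [0.003, 0.435, 0.9, -0.001]
contact_force: [-0.2, -0.9, -2.4]
gripper_width: 0.225
grasp_force: 59.1
```

Request:
{"op": "servo_tool", "data": {
  "moves": [
    [[17,14,0,0,0,0,0],[35,29,0,0,0,0,0],[35,29,0,0,0,0,0],[35,29,0,0,0,0,0],[35,29,0,0,0,0,0],[35,29,0,0,0,0,0],[35,29,0,0,0,0,0],[35,29,0,0,0,0,0],[20,15,0,0,0,0,0],[0,0,0,0,0,0,0]]
  ]
}}

```text
time: 13.98
tool_pos: [0.4935, 0.1811, 0.187]
tool_rot: [0.0, 0.434, 0.901, -0.003]
contact_force: [0.5, 0.1, -2.7]
gripper_width: 0.223
grasp_force: 59.2
```

Request:
{"op": "servo_tool", "data": {
  "moves": [
    [[0,0,0,0,0,6,0],[0,0,0,0,0,9,0],[0,0,0,0,0,9,0],[0,0,0,0,0,9,0],[0,0,0,0,0,9,0],[0,0,0,0,0,9,0],[0,0,0,0,0,7.7,0],[0,0,0,0,0,0,0],[0,0,0,0,0,0,0]]
  ]
}}

```text
time: 15.1
tool_pos: [0.4948, 0.1793, 0.1889]
tool_rot: [0.002, 0.82, 0.572, -0.001]
contact_force: [-1.5, 0.1, -3.4]
gripper_width: 0.228
grasp_force: 59.2
```

```bash
python3 st.py; python3 - <<'E'
from m import *
import pickle
f=manip.grab_frame("wrist");g=manip.grab_frame("scene");s=manip.state();pickle.dump((f,g,s),open("w4.pkl","wb"))
cv2.imwrite("pics/w4.png",np.vstack([f["image"][:220,100:420],cv2.resize(g["image"][130:260,220:380],(320,260))]))
E
```

```text
15.1 [0.4948 0.1793 0.1889] yaw 69.8 tilt [ 0.0018 -0.0046] [-1.5  0.1 -3.4] 0.228
```

View pics/w4.png

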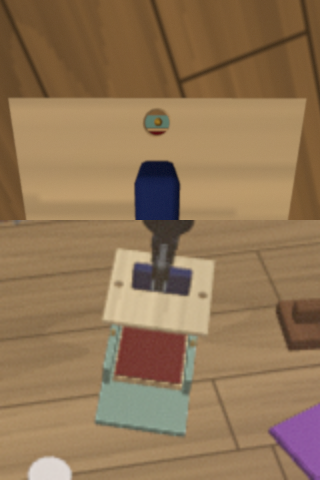

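The wrist crop shows the held plate, with its forward hole at wrist px (256,122) and a pin visible through it. The scene crop shows the cover level above the box.

```bash
python3 - <<'E'
from m import *
import pickle
f,g,s=pickle.load(open("w4.pkl","rb"));h=cv2.cvtColor(f["image"],cv2.COLOR_BGR2HSV)
zt=s["tool_pos"][2]-.0319+.008
c,r=(256,122),26
y0,y1,x0,x1=102,144,234,280
p=cv2.inRange(h,(12,30,130),(30,135,255))
m=(p==0).astype(np.uint8);m=comp(m,(x0,y0,x1,y1));print(m.sum())
q,P=rect(f,m,zt);(e,rad)=cv2.minEnclosingCircle(P);print("hole",q,e,rad)
hole=np.array(q[0])/1000;rt=hole-s["tool_pos"][:2]
M=R.from_quat(s["tool_rot"],scalar_first=True).as_matrix()
print("hole in tool",M[:2,0]@rt,M[:2,1]@rt)
m=comp(p,(100,60,420,230));q,P=rect(f,m,zt);print(q)
P=P/1000-s["tool_pos"][:2];X=P@M[:2,0];Y=P@M[:2,1];print("edge x",X.max(),"y",Y.min(),Y.max())
k=X>X.max()-.004;print("front corners",Y[k].min(),Y[k].max(),"slope",np.degrees(np.polyfit(Y[k],X[k],1)[0]))
E
```

```text
488
hole ((517.9820556640625, 242.42601013183594), (13.73370361328125, 13.18848991394043), 69.8239974975586) (517.9502563476562, 242.34033203125) 7.042087554931641
hole in tool 0.06686002312455813 -9.981989801899696e-05
((509.8756103515625, 218.59323120117188), (76.50186157226562, 159.89158630371094), 69.75736236572266)
edge x 0.07990787495660129 y -0.07943238188124406 0.08045899066153035
front corners -0.07909027063138277 0.08037794523184122 slope -0.0555024196123642
```

Request:
{"op": "servo_tool", "data": {
  "moves": [
    [[-1.3,1.7,0,0,0,0,0],[0,0,20,0,0,0,0],[0,0,30,0,0,0,0],[0,0,25,0,0,0,0],[0,0,10,0,0,0,0],[0,0,0,0,0,0,0],[0,0,0,0,0,0,0]]
  ]
}}

```text
time: 16.08
tool_pos: [0.4974, 0.178, 0.1059]
tool_rot: [0.003, 0.82, 0.572, 0.001]
contact_force: [0.0, -0.3, -1.8]
gripper_width: 0.224
grasp_force: 59.1
```

```bash
python3 st.py; python3 - <<'E'
from m import *
f=manip.grab_frame("wrist");g=manip.grab_frame("scene");s=manip.state();
cv2.imwrite("pics/w5.png",np.vstack([cv2.resize(f["image"][90:150,216:296],(640,480),interpolation=2)]))
M=R.from_quat(s["tool_rot"],scalar_first=True).as_matrix()
h=cv2.cvtColor(f["image"],cv2.COLOR_BGR2HSV)
m=comp(cv2.inRange(h,(15,160,60),(30,255,255)),(240,105,275,140));v,u=np.nonzero(m);print("pin",len(u),u.mean(),v.mean())
for z in(.06,.064):
  d=ray(f,u.mean(),v.mean(),z)[:2]-s["tool_pos"][:2];print("pin in tool",M[:2,0]@d,M[:2,1]@d)
E
```

```text
16.07 [0.4974 0.178  0.1059] yaw 69.7 tilt [ 0.0052 -0.0037] [ 0.  -0.3 -1.8] 0.224
pin 84 253.67857142857142 124.4047619047619
pin in tool 0.0652961644287358 -0.0014180116613058333
pin in tool 0.06542656502830863 -0.0013995724181830142
```

View pics/w5.png

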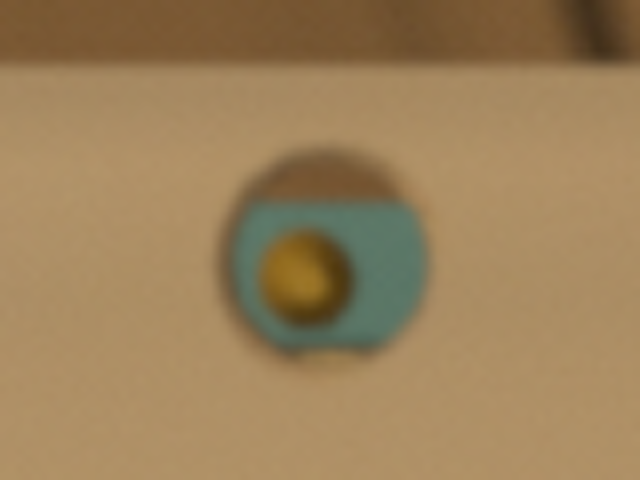

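The crop shows the pin at (307,275) and the hole centre at (325,255), so the tool needs about -1.2 mm in x and -1.4 mm in y.

Request:
{"op": "servo_tool", "data": {
  "moves": [
    [[-1.2,-1.4,0,0.3,0,0,0],[0,0,0,0,0,0,0],[0,0,4,0,0,0,0],[0,0,4,0,0,0,0],[0,0,4,0,0,0,0],[0,0,0,0,0,0,0]]
  ]
}}

```text
time: 16.92
tool_pos: [0.4944, 0.1771, 0.0921]
tool_rot: [0.0, 0.82, 0.572, -0.002]
contact_force: [0.7, -0.1, -3.1]
gripper_width: 0.226
grasp_force: 59.1
```

Request:
{"op": "servo_tool", "data": {
  "moves": [
    [[0,0,3,0,0,0,0],[0,0,3,0,0,0,0],[0,0,2,0,0,0,0],[0,0,1,0,0,0,0],[0,0,0,0,0,0,0]]
  ]
}}

```text
time: 17.55
tool_pos: [0.4948, 0.1771, 0.0838]
tool_rot: [0.0, 0.82, 0.572, -0.001]
contact_force: [0.1, -0.8, -2.1]
gripper_width: 0.229
grasp_force: 59.1
```

```bash
python3 st.py
```

```text
17.55 [0.4948 0.1771 0.0838] yaw 69.7 tilt [-0.0018 -0.0023] [ 0.1 -0.8 -2.1] 0.229
```

Request:
{"op": "servo_tool", "data": {
  "moves": [
    [[0,0,1,0,0,0,0],[0,0,1,0,0,0,0],[0,0,0,0,0,0,0]]
  ]
}}

```text
time: 17.92
tool_pos: [0.4949, 0.1771, 0.0821]
tool_rot: [0.001, 0.82, 0.572, -0.001]
contact_force: [0.3, -0.1, -1.7]
gripper_width: 0.222
grasp_force: 59.4
```

Request:
{"op": "servo_tool", "data": {
  "moves": [
    [[0,0,1,0,0,0,0],[0,0,0,0,0,0,0]]
  ]
}}

```text
time: 18.18
tool_pos: [0.4953, 0.1772, 0.0819]
tool_rot: [0.001, 0.82, 0.572, -0.001]
contact_force: [-1.9, -0.6, 5.6]
gripper_width: 0.225
grasp_force: 60.3
```

Request:
{"op": "servo_tool", "data": {
  "moves": [
    [[0,0,0,0,0,0,26],[0,0,0,0,0,0,40],[0,0,0,0,0,0,60],[0,0,0,0,0,0,60],[0,0,-5,0,0,0,60],[0,0,-20,0,0,0,60],[0,0,-40,0,0,0,60],[-20,0,-50,0,0,0,60],[-25,0,-50,0,0,0,60],[0,0,0,0,0,0,60],[0,0,0,0,0,0,60]]
  ]
}}

```text
time: 19.55
tool_pos: [0.4794, 0.1352, 0.246]
tool_rot: [0.0, 0.821, 0.572, -0.001]
contact_force: [-0.3, -0.7, -1.0]
gripper_width: 0.7
grasp_force: 0.0
```

```bash
python3 st.py; python3 - <<'E'
from m import *
f=manip.grab_frame("wrist");g=manip.grab_frame("side")
cv2.imwrite("pics/w6.png",np.hstack([f["image"],cv2.resize(g["image"][190:290,155:255],(384,384))])[:, :896][:, 110:])
h=cv2.cvtColor(f["image"],cv2.COLOR_BGR2HSV)
m=comp(cv2.inRange(h,(12,30,165),(30,130,255)),(60,0,480,260));q,P=rect(f,m,.058);print(m.sum(),q)
E
```

```text
19.55 [0.4794 0.1352 0.246 ] yaw 69.7 tilt [-0.0013 -0.0021] [-0.3 -0.7 -1. ] 0.7
16825 ((496.4135437011719, 179.21742248535156), (154.93614196777344, 160.05455017089844), 69.74845123291016)
```

View pics/w6.png

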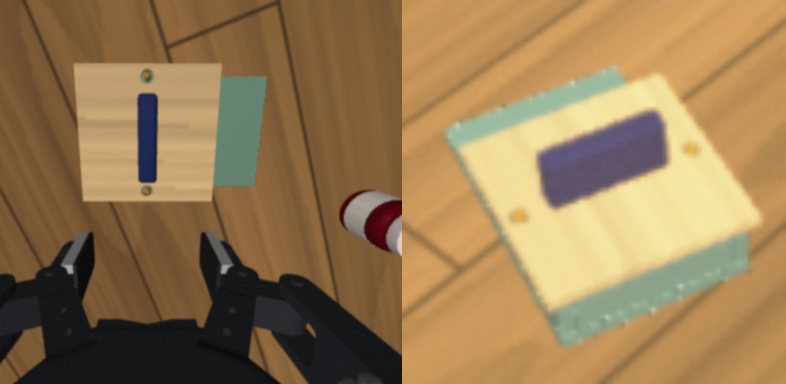

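Both pins show up through the holes, at (147,76) and (147,190) in the wrist view. The side view shows the cover lying flat, so I'm handing the job in.

```bash
python3 -c '
from plant import manip
print(manip.job_done())'
```

```text
the job is handed in; nothing more can be done
None
```

The red pad is slid home against the back wall, the cover lies flat on the box with both pins through its holes, and I handed the job in at about 19.7 s; the result of the judging was not shown.

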